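Unlock the swing arm of the bench magnifier and swing the lens over the claw

TASK

The bench magnifier's arm is locked: roll a fingertip around the knurled rim of the ring on top of its pillar to loosen the ring by two full turns, anticlockwise seen from above, and then push the freed arm round with a fingertip until the claw lies under the middle of the lens. Work gently and pinch, lift or carry nothing, never force the arm while it is still locked, leave the claw and the other small things where they are, and finish with the ring still two turns open and the arm at rest.

Things in the scene. Friction and masses are not known exactly. Their poses are not given: they have to be found in the camera images.
- lens_stand: Bench magnifier stand, fixed to the table. Origin: on the pillar's axis at table height. Grey round foot 130 mm across and 24 mm high at the middle, steel pillar 19 mm across, and a threaded stud 16 mm across whose top is 150 mm above the table. Own x points the way the locked arm points.
- locking_ring (a joint): Turning angle of the knurled ring, rad: 0 = screwed down tight (as it starts), growing anticlockwise seen from above, which loosens it; two full turns = 12.57. It stops at 25. It turns stiffly enough to stay where it is left (drag about 0.03 N m, so 1 N along the rim turns it) and rises 2 mm per turn.
- ring_centre (a point): On the pillar's axis at half height of the knurled ring: 122.6 mm above the table when tight, 4 mm higher after two turns. Aluminium ring, axis upright, 20 mm high, rim 66.4 mm across plus 36 upright ridges 1.8 mm proud (70 mm over the crests). A black radial index line on its top face turns with it. All round it, arm and lens below reach no higher than 105 mm above the table.
- lock_collar: Dark steel collar, 45 mm across, under the ring and carrying it; it does not turn but rises with it. Origin on the axis at its underside, 107.9 mm above the table when tight. Six teeth under it sit in slots of the swivel head and lock the arm (about 3 degrees of play) until the ring is about 1.5 turns loose; at two turns they are clear.
- swing_head (a joint): Swing angle of the arm about the pillar, rad: 0 as it starts (locked, along the stand's own x), positive anticlockwise seen from above, free from -2.4 to 2.4 once unlocked. Light drag (about 0.05 N m): it stays where it is left.
- lens: Hand magnifier that forms the arm, level, 88 to 103 mm above the table. Its round black handle, 15 mm thick, is held in the swivel head; bare handle 58 to 98 mm from the pillar's axis, 12 mm wide neck to 120 mm, then the round lens, 92 mm across, 15 mm thick, to 213 mm. Origin: 113 mm from the axis at the underside; own x points from the lens to the pillar.
- handle_mid (a point): Point on the arm's centre line, inside the bare handle, 85 mm from the pillar's axis and 96 mm above the table: the place to push the arm from either side.
- lens_centre (a point): Centre of the lens, 166.5 mm from the pillar's axis and 96 mm above the table.
- claw: Dark curved animal claw, 26 x 58 x 15 mm, lying loose on the table beside the stand, on the left or the right of it, 155 to 180 mm from the pillar's axis. Origin: centre of its underside.
- pin_tin: Round tin, green lid over white, 67 mm across, 25 mm high, loose, on the opposite side of the stand from the claw. Origin: centre of its underside. Bystander.
- vial_a: Small glass vial with white cap, 21 mm across, 52 mm high, standing loose by the foot. Bystander.
- cork: Cork, 26 mm across, 24 mm high, standing loose by the foot. Bystander.
- forceps: Steel forceps, 12 x 125 x 6 mm, lying loose in front of the foot. Bystander.
- dissecting_needle: Needle in a wooden handle, 8 x 128 x 8 mm, lying loose behind the foot. Bystander.
- weight_50g: Small brass weight, 18 mm across, 24 mm high, standing loose near the foot. Bystander.

How it is judged:
On the way, in this order (a step that is already met when the one before it is completed fails the run):
1. the knurled ring is loosened by at least 1.75 turns with the arm still parked (value of joint locking_ring above 11 rad and value of joint swing_head between -0.4 and 0.4 rad), for 0.2 s.
2. the lens is swung over the claw (horizontal distance between lens_centre and claw below 0.022 m), for 0.2 s.
At the end, for the whole second after the job is handed in: The ring stands between 1.75 and 2.5 turns from tight, the lens centre is within 22 mm (level distance) of the claw's middle, ring and arm are at rest, and the claw and the six small bystanders are within 10 mm of where they began (value of joint locking_ring between 11 and 15.7 rad and horizontal distance between lens_centre and claw below 0.022 m and velocity of joint swing_head between -0.05 and 0.05 rad/s and velocity of joint locking_ring between -0.05 and 0.05 rad/s and distance of each of claw, pin_tin, vial_a, cork, forceps, dissecting_needle, weight_50g from where it was at the start of the episode below 0.01 m); the robot touches nothing.
It fails at once if the ring is loosened beyond 2.5 turns (value of joint locking_ring above 15.7 rad).
It fails at once if the ring or its collar is gripped or pressed harder than 35 N (contact force between the fingers and lock_collar above 35 N).
It fails at once if the arm or lens is gripped or pressed harder than 25 N (contact force between the fingers and lens above 25 N).
It fails at once if the arm is pushed with more than 8 N while the ring is less than 1.3 turns loose (value of joint locking_ring below 8.2 rad and contact force between the arm and lens above 8 N).
It fails at once if the claw or a bystander is moved, lifted or carried (distance of any of claw, pin_tin, vial_a, cork, forceps, dissecting_needle, weight_50g from where it was at the start of the episode above 0.01 m).
It also fails if it takes over 61 s, if anything falls off the work surface, if the arm or the gripper's body presses on something with over 40 N, if the wrist force passes 120 N, or if a joint passes its speed limit or range.

ROBOT

A 6-joint arm with a two-finger parallel gripper is mounted at the origin on a cart in front of the work surface, level with it; the furniture and walls round the work are solid. World frame = base frame: x ahead of the robot, y to its left, z up, the work surface at z = 0. Lengths are in m, angles in rad, forces in N, time in s.
With the tool pointing down it reaches from about 0.25 to 0.8 m from the base axis. Payload 3.9 kg.
Tool frame: the origin (TCP) lies at the very end of the fingers, on their centre line; the grasp point (between the pads) lies 19 mm behind it; z points along the fingers, y is the direction in which the jaws open and shut (so a half turn about z gives the same grasp; the last joint's range is limited). The gripper opens to 85 mm and grips with 20 to 120 N. Pads are 22 mm wide; open, the fingers measure 114 mm over their backs; the gripper's body (76 mm by 85 mm) begins 54 mm behind the grasp point. The pads swing forward as they close: fully open they stand 13 mm farther back than shut.
Start: joints at [1.229, 0.26, -0.138, 1.173, 0, 1.571], TCP at [0.176, 0.495, 0.231] pointing down, gripper open.
Joint ranges: [-2.78, 2.78], [-0.83, 1.72], [-1.28, 1.37], [-1.9, 2.12], [-1.57, 1.48], [-3.14, 3.14]. Speed limits (rad/s): [2.57, 2.57, 3.14, 3.14, 3.14, 3.14].

INTERFACE

Orientations are given as a unit quaternion [x, y, z, w].
In Python, from station import movep, move_linear, move_j, set_gripper, pause, ik, read_state, get_image, calibration, IKError, hand_in, recognise, outline_of gives the robot as it stands. Calls block until the motion is done:
- movep(position, orientation): joint-space move of the TCP to a pose.
- move_linear(position, ori=None, max_speed=0.15, threshold=None): straight line of the TCP; ori=None keeps the orientation; max_speed is the mean speed in m/s. With threshold (N) it stops when the force on the tool has changed by that much, and returns True; else False.
- move_j(angles): joint-space move.
- set_gripper(opening, force=None): opening from 0.0 (shut) to 1.0 (fully open); force is the grip in N (None keeps the last); returns when the fingers have stopped.
- pause(seconds).
- ik(position, orientation): joint angles nearest the present ones, or None.
- read_state(): the state.
- get_image(name): name is "scene" or "side" or "wrist"; returns (picture, depth): 384x512x3 uint8, red, green, blue; 384x512 float32, m along the optical axis (not along the pixel's ray), 0 where there is no reading.
- calibration(name): a dict with "K" (3x3 intrinsics, pixels), "R" (3x3) and "t" (3): a world point X has camera coordinates R X + t. Camera axes: x right, y down, z forward; pixel columns grow to the right and rows downward; lengths in m; the calibration is good to about 2 mm. A picture is of the moment at which its call begins: read the wrist's pose just before it. calibration takes no time and is no camera call; for the wrist camera it gives the pose at the moment of the call.
A pose or a line that the arm cannot do raises IKError and nothing moves.
- hand_in(): hands the job in, once; it reports no verdict.
Trained networks look in the newest picture that a camera, given by its name, has taken for a name from the list of things; names that differ only in an ending like _2 or _b are one class to them, and where a whole thing is asked for, a point or a joint stands for the part that bears it (a point fixed in the world has none). Each returns a list of dicts, best first, with "confidence" (0 to 1); they miss things now and then, are a little off and sometimes report something else, mostly with a low value. They report only what shows in the picture. A call takes as long as a camera call.
- recognise(camera, name): "location" ([x, y, z] in m, in world coordinates, good to about 4 mm: the middle of the surface that is visible of it).
- outline_of(camera, name): "pixels" (384x512 bool, what is visible of it).
The state is a dict: "clock": time; "joints": joint angles; "qd": joint speeds; "effort": joint torques, N m; "position": TCP position; "tcp_rot": TCP orientation; "wrist_force": force on the tool from outside, world axes, zero at the start; "ft_torque": the same for the moment, N m; "gripper_width": opening from 0.0 (shut) to 1.0 (fully open).
Only numpy, scipy, OpenCV 4.12 (cv2) and the standard library are available. Lean on these libraries where they do the work, as an engineer would, in place of code of your own. Each camera call takes 0.05 s, during which the arm holds its last target.

## Working session

There is one attempt and no reset: what is moved stays moved. The work goes in short steps, each a Python script; the robot and the scene stay as the last script left them, time stands still between calls to the robot, and variables do not carry over. Pictures are saved under pics/ and viewed, and the job is handed in when it is done.

```bash
ls; mkdir -p pics; python3 - <<'E'
from station import *
import cv2,numpy as np
s=read_state();print(s)
for c in ["scene","side","wrist"]:
    p,d=get_image(c);cv2.imwrite(f"pics/a_{c}.png",p[:,:,::-1])
    k=calibration(c);print(c,k["K"],(-k["R"].T@k["t"]).round(3))
    for n in ["lens_stand","locking_ring","lens","claw","pin_tin","vial_a","cork","forceps","dissecting_needle","weight_50g","lens_centre","handle_mid","ring_centre"]:
        if c!="wrist":
            r=recognise(c,n);print(c,n,[(np.round(q["location"],3).tolist(),round(q["confidence"],2)) for q in r[:2]])
print(read_state()["clock"])
E
```

```text
pics
{'clock': 0.0, 'joints': array([ 1.22900742e+00,  2.60680800e-01, -1.39401899e-01,  1.17266894e+00,
        1.75713674e-05,  1.57076507e+00]), 'qd': array([-0.00026363,  0.00016246, -0.00065599, -0.00010017, -0.00031833,
        0.00091155]), 'effort': array([-1.87396108e-03, -4.05679429e+01,  2.53922635e+01,  1.86023070e-02,
       -8.36155482e-05,  1.39967747e-05]), 'position': array([0.17573122, 0.49398945, 0.23045415]), 'tcp_rot': array([ 1.70048367e-01,  9.85435232e-01, -9.61915905e-04, -1.74936363e-04]), 'wrist_force': array([-0.17983388, -0.08627289,  0.08309664]), 'ft_torque': array([0.01827578, 0.04020859, 0.01573462]), 'gripper_width': 1.0023354451544113}
scene [[418.43742497   0.         248.41257703]
 [  0.         418.43742497 180.35742938]
 [  0.           0.           1.        ]] [0.231 0.261 0.638]
scene lens_stand [([0.585, -0.306, 0.094], 0.65), ([0.514, -0.404, 0.022], 0.48)]
scene locking_ring [([0.559, -0.324, 0.135], 0.97)]
scene lens [([0.713, -0.264, 0.098], 0.7)]
scene claw [([0.441, -0.375, -0.0], 0.49)]
scene pin_tin [([0.52, -0.165, 0.027], 0.88)]
sc
[... 826 characters left out ...]
62)]
side vial_a [([0.455, -0.316, 0.022], 0.76), ([0.445, -0.382, 0.005], 0.53)]
side cork [([0.509, -0.42, 0.018], 0.59)]
side forceps [([0.448, -0.377, 0.002], 0.58)]
side dissecting_needle [([0.687, -0.283, 0.008], 0.53), ([0.569, -0.337, 0.068], 0.4)]
side weight_50g [([0.708, -0.401, 0.014], 0.55), ([0.717, -0.278, 0.096], 0.45)]
side lens_centre [([0.56, -0.346, 0.128], 0.63), ([0.698, -0.292, 0.098], 0.56)]
side handle_mid [([0.7, -0.292, 0.1], 0.56)]
side ring_centre [([0.7, -0.294, 0.098], 0.7), ([0.561, -0.347, 0.131], 0.59)]
wrist [[319.27073584   0.         264.90378864]
 [  0.         319.27073584 194.92535872]
 [  0.           0.           1.        ]] [0.103 0.52  0.374]
1.45
```

View pics/a_scene.png

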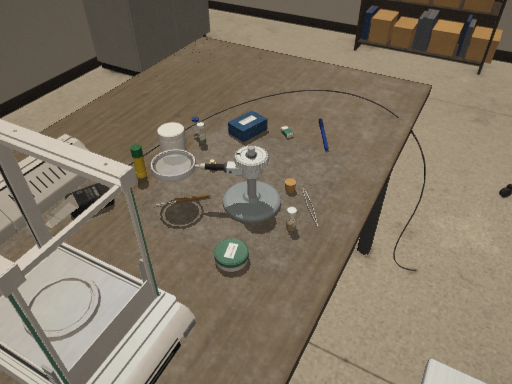

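View pics/a_side.png

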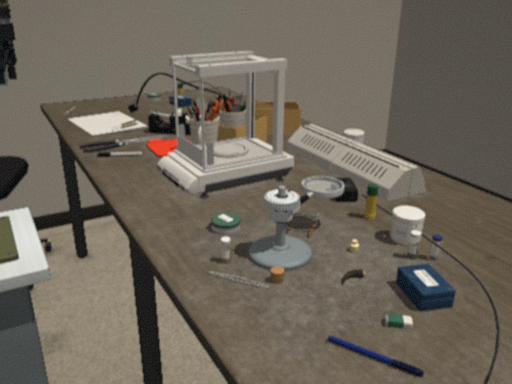

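```bash
cat > h.py <<'E'
from station import *
import cv2,numpy as np
from scipy.optimize import least_squares
def cloud(c,d):
    k=calibration(c);K=k["K"]
    v,u=np.indices(d.shape);z=d
    P=np.stack([(u-K[0,2])/K[0,0]*z,(v-K[1,2])/K[1,1]*z,z],-1)
    W=(P-k["t"])@k["R"]; W[d<=0]=np.nan
    return W
def circ(P,r=None):
    x0=[*P.mean(0)[:2]]
    if r is None:
        f=lambda q:np.hypot(P[:,0]-q[0],P[:,1]-q[1])-q[2]; x0.append(.03)
    else: f=lambda q:np.hypot(P[:,0]-q[0],P[:,1]-q[1])-r
    s=least_squares(f,x0,loss='soft_l1',f_scale=.002);return s.x,np.sqrt(np.mean(s.fun**2))
E
python3 - <<'E'
from h import *
for c in ["scene","side"]:
    p,d=get_image(c);W=cloud(c,d);np.save(f"W_{c}.npy",W)
    near=(abs(W[...,0]-.56)<.06)&(abs(W[...,1]+.335)<.06)
    m=near&(W[...,2]>.1285)&(W[...,2]<.137);Q=W[m]
    print(c,'top pts',len(Q),np.median(Q[:,2]),Q[:,:2].min(0),Q[:,:2].max(0))
    m=near&(W[...,2]>.115)&(W[...,2]<.128);Q=W[m];print('rim',len(Q),circ(Q,.0345),circ(Q))
    m=near&(W[...,2]>.04)&(W[...,2]<.08);Q=W[m];print('pillar',len(Q),circ(Q,.0095),circ(Q))
    m=near&(W[...,2]>.14)&(W[...,2]<.16);Q=W[m];print('stud',len(Q),Q.mean(0) if len(Q) else 0)
    # lens
    o=outline_of(c,"lens")
    for q in o[:2]:
        Q=W[q["pixels"]];Q=Q[np.isfinite(Q[:,0])];L=Q[(Q[:,2]>.085)&(Q[:,2]<.108)];print('lens',q["confidence"],len(Q),len(L),circ(L))
    for n in ["claw"]:
      for q in outline_of(c,n)[:3]:
        Q=W[q["pixels"]];v,u=np.where(q["pixels"]);print(n,q["confidence"],u.mean(),v.mean(),len(u),np.nanmedian(Q,0),np.nanmin(Q,0),np.nanmax(Q,0))
print(read_state()["clock"])
E
```

```text
scene top pts 432 0.1303766892409174 [ 0.53731403 -0.3661773 ] [ 0.60419182 -0.29815427]
rim 195 (array([ 0.57165782, -0.33501862]), np.float64(0.003803709955256104)) (array([ 0.57116463, -0.33418357,  0.0336813 ]), np.float64(0.0037326187323610013))
pillar 105 (array([ 0.57103119, -0.3343529 ]), np.float64(0.0010059699670985406)) (array([ 0.57082441, -0.33384757,  0.00904942]), np.float64(0.000997134566379864))
stud 49 [ 0.56952112 -0.33139753  0.14634498]
lens 0.69 1338 1270 (array([ 0.71402018, -0.26852224,  0.03991159]), np.float64(0.018680063939806268))
side top pts 381 0.1318888021785523 [ 0.5336739  -0.37156459] [ 0.60296592 -0.30639669]
rim 209 (array([ 0.56866274, -0.33508976]), np.float64(0.0015703675616435436)) (array([ 0.56865921, -0.3350956 ,  0.0344943 ]), np.float64(0.0015703422845239612))
pillar 159 (array([ 0.56851639, -0.3358705 ]), np.float64(0.0015810580325624818)) (array([ 0.56807741, -0.33659067,  0.00881867]), np.float64(0.0015650050656571106))
stud 54 [ 0.56633823 -0.33917135  0.14681414]
lens 0.63 850 820 (array([ 0.71684177, -0.26968354,  0.04304266]), np.float64(0.017159881686761948))
claw 0.47 352.90058479532166 274.7485380116959 171 [ 0.643632   -0.47860781  0.00990187] [ 0.61093266 -0.48970716  0.00222237] [ 0.6623886  -0.46762302  0.01588591]
1.75
```

```bash
python3 - <<'E'
import numpy as np
W=np.concatenate([np.load(f"W_{c}.npy").reshape(-1,3) for c in("scene","side")]);W=W[np.isfinite(W[:,0])]
print('rows x 0.1.., cols y .6..-.6 height mm')
ys=np.arange(.6,-.7,-.1)
print('      ',[f"{y:4.1f}" for y in ys])
for x in np.arange(0,1,.1):
    r=[]
    for y in ys:
        m=(abs(W[:,0]-x)<.05)&(abs(W[:,1]-y)<.05)&(W[:,2]<1)
        r.append(int(1000*np.percentile(W[m,2],98)) if m.sum()>5 else -99)
    print(round(x,1),r)
E
python3 - <<'E'
from h import *
from scipy.spatial.transform import Rotation as R
c=np.array([.5697,-.335])
for yaw in np.arange(-180,180,30):
    ok=[]
    for a in range(0,360,30):
        p=[c[0]+.055*np.cos(np.radians(a)),c[1]+.055*np.sin(np.radians(a)),.112]
        q=(R.from_euler('z',yaw,degrees=True)*R.from_euler('x',180,degrees=True)).as_quat()
        s=ik(p,q);ok.append(s is not None)
    print(yaw,sum(ok),None if s is None else np.round(s,2))
print(read_state()["clock"], R.from_quat(read_state()["tcp_rot"]).as_matrix().round(2))
E
```

```text
rows x 0.1.., cols y .6..-.6 height mm
       [' 0.6', ' 0.5', ' 0.4', ' 0.3', ' 0.2', ' 0.1', ' 0.0', '-0.1', '-0.2', '-0.3', '-0.4', '-0.5', '-0.6']
0.0 [-99, -99, -99, -99, -99, -99, -99, -111, -99, -99, -99, -99, -747]
0.1 [-742, -743, -742, -99, 1, 13, 13, 12, 1, -99, -99, -745, -744]
0.2 [319, 456, 326, -743, -99, -99, -99, 0, -1, -99, -747, -745, -745]
0.3 [1, 1, 1, 2, 2, 2, 2, 1, 1, 1, 1, 1, 1]
0.4 [13, 13, 11, 2, 2, 1, 1, 1, 2, 3, 3, 1, 1]
0.5 [12, 13, 11, 2, 333, 319, 327, 22, 25, 130, 123, 1, 9]
0.6 [68, 8, 7, -743, 334, 340, 334, 1, 22, 144, 132, 9, 12]
0.7 [71, 44, 169, 159, 334, 93, 334, 1, 101, 102, 18, 36, 37]
0.8 [-99, -99, 174, 162, 334, 325, 333, 1, 97, 100, 66, 57, 33]
0.9 [-99, -99, 168, 90, 47, 47, 43, 45, 45, 82, 66, 9, 2]
-180 12 [-0.53  0.65  0.19  1.11  0.   -0.53]
-150 12 [-0.53  0.65  0.19  1.11  0.   -1.05]
-120 12 [-0.53  0.65  0.19  1.11  0.   -1.58]
-90 12 [-0.53  0.65  0.19  1.11  0.   -2.1 ]
-60 12 [-0.53  0.65  0.19  1.11  0.   -2.63]
-30 12 [-0.53  0.65  0.19  1.11  0.    3.13]
0 12 [-0.53  0.65  0.19  1.11  0.    2.61]
30 12 [-0.53  0.65  0.19  1.11  0.    2.09]
60 12 [-0.53  0.65  0.19  1.11  0.    1.56]
90 12 [-0.53  0.65  0.19  1.11  0.    1.04]
120 12 [-0.53  0.65  0.19  1.11  0.    0.52]
150 12 [-0.53  0.65  0.19  1.11  0.   -0.01]
1.75 [[-0.94  0.34  0.  ]
 [ 0.34  0.94  0.  ]
 [ 0.    0.   -1.  ]]
```

```bash
cat >> h.py <<'E'
from scipy.spatial.transform import Rotation as R
YAW=60
Q0=(R.from_euler('z',YAW,degrees=True)*R.from_euler('x',180,degrees=True)).as_quat()
E
python3 - <<'E'
from h import *
s=read_state();q=R.from_quat(s["tcp_rot"])
def pol(r,a): return np.array([r*np.cos(a),r*np.sin(a)])
a=1.229
qa=lambda da:(R.from_euler('z',da)*q).as_quat()
movep([*pol(.36,a),.33],qa(0));print(read_state()["joints"].round(2),read_state()["clock"])
j=read_state()["joints"].copy();j[0]=-.55;move_j(j);print(read_state()["position"],read_state()["clock"])
set_gripper(0.0,30)
movep([.53,-.40,.33],Q0);print(read_state()["position"],read_state()["joints"].round(2),read_state()["clock"],read_state()["wrist_force"])
p,d=get_image("wrist");cv2.imwrite("pics/b.png",p[:,:,::-1]);W=cloud("wrist",d);np.save("W_b.npy",W)
for n in ["claw","lens","locking_ring"]:
    for o in outline_of("wrist",n)[:2]:
        Q=W[o["pixels"]];Q=Q[np.isfinite(Q[:,0])];v,u=np.where(o["pixels"]);print(n,o["confidence"],u.mean(),v.mean(),len(u),np.median(Q,0),Q.min(0),Q.max(0))
        np.save(f"o_{n}.npy",o["pixels"]) 
E
```

```text
[ 1.23 -0.05 -0.24  1.38  0.    1.57] 2.5417
[ 0.30809983 -0.18826816  0.32954901] 4.5583
[ 0.52956982 -0.39944684  0.33057479] [-0.65  0.51  0.51  1.57  0.    1.45] 6.5 [ 0.01896772 -0.07561546  0.76201321]
claw 0.74 358.037037037037 154.1965811965812 351 [ 0.64667535 -0.47363238  0.01084547] [ 0.61255945 -0.49054779 -0.00064794] [ 0.66790517 -0.46358272  0.01602311]
lens 0.82 326.12833675564684 19.619096509240247 974 [ 0.65610215 -0.30100817  0.10103982] [ 0.62115718 -0.31607983 -0.00186271] [ 0.74583233 -0.27417024  0.105279  ]
locking_ring 0.87 266.9707136764288 93.60619846460051 3517 [ 0.57033673 -0.33380349  0.13150248] [ 0.52533429 -0.38086155  0.01292769] [ 0.61576693 -0.28970441  0.15025543]
locking_ring 0.43 314.6719833564494 32.2746185852982 1442 [ 0.63928713 -0.30593535  0.10200405] [ 0.59774813 -0.33080857 -0.00110422] [ 0.74583233 -0.27544019  0.13097466]
```

View pics/b.png

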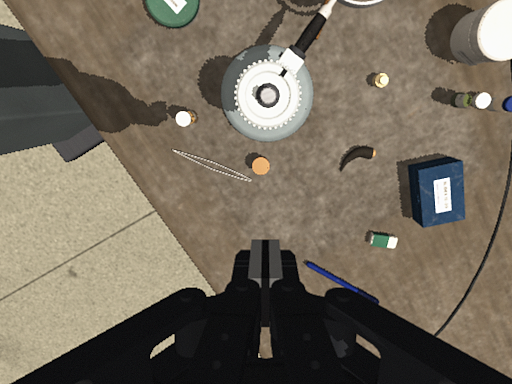

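```bash
python3 - <<'E'
from h import *
W=np.load("W_b.npy")
def sel(cx,cy,r,z0,z1):
    m=(np.hypot(W[...,0]-cx,W[...,1]-cy)<r)&(W[...,2]>z0)&(W[...,2]<z1);return W[m]
Q=sel(.5697,-.335,.05,.128,.137)
print('top',len(Q),np.median(Q[:,2]))
print(cv2.minEnclosingCircle((Q[:,:2]*1000).astype(np.float32)))
Q=sel(.5697,-.335,.02,.144,.155);print('stud',len(Q),cv2.minEnclosingCircle((Q[:,:2]*1000).astype(np.float32)))
c=np.array([.57,-.335])
Q=sel(.5697,-.335,.12,.093,.108);r=np.hypot(*(Q[:,:2]-c).T);L=Q[(r>.058)&(r<.098)]
m=np.median(L[:,:2],0);print('handle',len(L),m,np.degrees(np.arctan2(*(m-c)[::-1])))
C=W[np.load("o_claw.npy")];C=C[np.isfinite(C[:,0])&(C[:,2]>.003)]
b=cv2.minAreaRect((C[:,:2]*1000).astype(np.float32));print('claw',b);
b=np.array(b[0])/1000-c;print(np.hypot(*b),np.degrees(np.arctan2(b[1],b[0])))
Wt=np.concatenate([np.load(f"W_{k}.npy").reshape(-1,3) for k in("scene","side")])
r=np.hypot(Wt[:,0]-c[0],Wt[:,1]-c[1]);m=(r>.12)&(r<.22)&(Wt[:,2]>.094)&(Wt[:,2]<.107)
x=Wt[m]; print(len(x),cv2.minEnclosingCircle((x[:,:2]*1000).astype(np.float32)),np.degrees(np.arctan2(*(np.median(x[:,:2],0)-c)[::-1])))
E
```

```text
top 3364 0.13154736850840892
((569.6861572265625, -335.0044860839844), 34.834068298339844)
stud 215 ((569.7200317382812, -334.9888610839844), 7.879591941833496)
handle 547 [ 0.6407931  -0.30282399] 24.44216392104001
claw ((640.96826171875, -474.5886535644531), (22.464834213256836, 54.74490737915039), 83.91625213623047)
0.1565933790915756 -63.05076284306479
1544 ((718.2427978515625, -267.04205322265625), 50.888580322265625) 25.083031733729403
```

```bash
cat >> h.py <<'E'
C=np.array([.5697,-.3350]); T=R.from_euler('z',YAW,degrees=True)*R.from_euler('x',180,degrees=True)
X2=T.as_matrix()[:2,0];Y2=T.as_matrix()[:2,1]
E
python3 - <<'E'
from h import *
n=-Y2;print(n)
P=lambda d,z:[*(C+n*d),z]
movep(P(.068,.20),Q0)
move_linear(P(.068,.1125),max_speed=.12)
s=read_state();print(s["clock"],s["position"],s["wrist_force"],s["gripper_width"]);f0=s["wrist_force"].copy();np.save("f0.npy",f0)
print(move_linear(P(.044,.1125),max_speed=.03,threshold=3))
for i in range(4):
    s=read_state();p=s["position"];print(s["clock"],(p[:2]-C)@n,(p[:2]-C)@X2,p[2],s["wrist_force"]-f0);pause(.1)
d=(s["position"][:2]-C)@n
for e in (.001,.002):
    t0=read_state()["clock"];move_linear(P(d-e,.1125),max_speed=.03);s=read_state();p=s["position"];print(s["clock"]-t0,(p[:2]-C)@n,p[2],(s["wrist_force"]-f0)[:2]@n)
    if (s["wrist_force"]-f0)[:2]@n>12:break
E
```

```text
[-0.8660254  0.5      ]
8.2833 [ 0.51165333 -0.30173985  0.11340704] [ 0.62010629 -0.58645677  0.10154454] 0.0005192537341765153
True
8.9333 0.04880635701554455 1.2608507727213173e-05 0.11172536692861051 [-0.92034234 -0.377874    0.24713459]
9.0333 0.04890304745832574 2.9799800751664653e-05 0.11148421422095008 [-0.64955888  0.31504409 -0.84644555]
9.1333 0.04908579013535414 2.113281039377697e-05 0.11147698667715616 [-0.76024768  0.57007988 -0.71895411]
9.2333 0.04917067089163558 3.5829198574002705e-05 0.11155614056383954 [-0.66895121  0.23065007  0.19858486]
0.25 0.04846746959013221 0.11238552058371146 2.642663773635012
0.25 0.04830030542770006 0.11226085739349176 5.411497713958588
```

```bash
cat >> h.py <<'E'
RR=.035;HX=.011;HY=.014
def path():
    # start mid-face n=-Y2; returns list of (centre offset, normal)
    pts=[];n=-Y2.copy();t=-X2.copy();hn,ht=HY,HX
    first=True
    for k in range(4*3):
        for s in np.linspace(0 if first else -ht,ht,3 if first else 5)[(0 if first else 1):]:
            pts.append((n*(RR+hn)+t*s,n.copy()))
        first=False
        for a in np.radians(np.arange(10,90.1,10)):
            m=n*np.cos(a)+t*np.sin(a);pts.append((m*RR+n*hn+t*ht,m))
        n,t=t.copy(),-n; hn,ht=ht,hn
    return pts
PTS=path()
def orbit(i0,i1,inset,z=.1125,target=7.,speed=.05,stiff=4000.,verbose=True,f0=np.load("f0.npy")):
    for i in range(i0+1,i1+1):
        o,m=PTS[i];p=C+o-m*inset
        move_linear([*p,z],max_speed=speed)
        s=read_state();F=(s["wrist_force"]-f0)[:2];fn=F@m;ft=F@np.array([-m[1],m[0]])
        if verbose: print(i,round(s["clock"],2),"ang%.0f"%np.degrees(np.arctan2(o[1],o[0])),"inset %.4f fn %.1f ft %.1f fz %.1f z%.4f"%(inset,fn,ft,(s["wrist_force"]-f0)[2],s["position"][2]))
        if fn>22: print("HIGH");break
        inset=np.clip(inset+np.clip(.5*(target-fn)/stiff,-.002,.001),-.006,.010)
    np.save("st.npy",[i,inset]);return i,inset
E
python3 - <<'E'
from h import *
orbit(0,10,.0025)
p,d=get_image("wrist");cv2.imwrite("pics/c.png",p[:,:,::-1])
p,d=get_image("scene");cv2.imwrite("pics/c_s.png",cv2.resize(p[100:240,180:320,::-1],None,fx=4,fy=4))
E
```

```text
1 10.09 ang156 inset 0.0025 fn 6.4 ft -0.0 fz 1.6 z0.1122
2 10.35 ang163 inset 0.0026 fn 6.8 ft 1.9 fz 1.9 z0.1123
3 10.62 ang169 inset 0.0026 fn 3.5 ft 0.6 fz -1.1 z0.1125
4 10.88 ang176 inset 0.0030 fn 1.9 ft 0.7 fz 0.6 z0.1126
5 11.14 ang-177 inset 0.0037 fn 0.1 ft -0.1 fz 0.2 z0.1127
6 11.4 ang-171 inset 0.0045 fn 0.5 ft -1.4 fz 0.4 z0.1126
7 11.66 ang-164 inset 0.0054 fn 1.7 ft -0.5 fz 0.4 z0.1125
8 11.91 ang-157 inset 0.0060 fn 2.2 ft -1.1 fz 1.1 z0.1124
9 12.16 ang-151 inset 0.0066 fn 5.5 ft -2.7 fz 0.9 z0.1123
10 12.41 ang-144 inset 0.0068 fn 8.0 ft -3.6 fz 1.2 z0.1123
```

View pics/c.png

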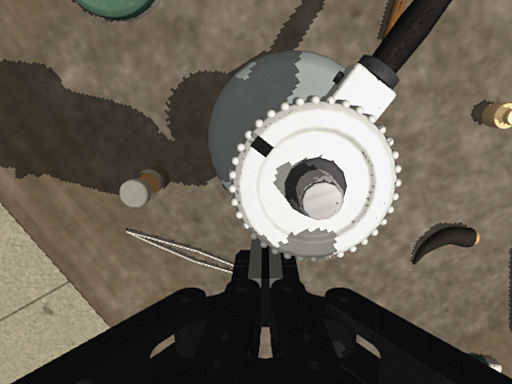

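View pics/c_s.png

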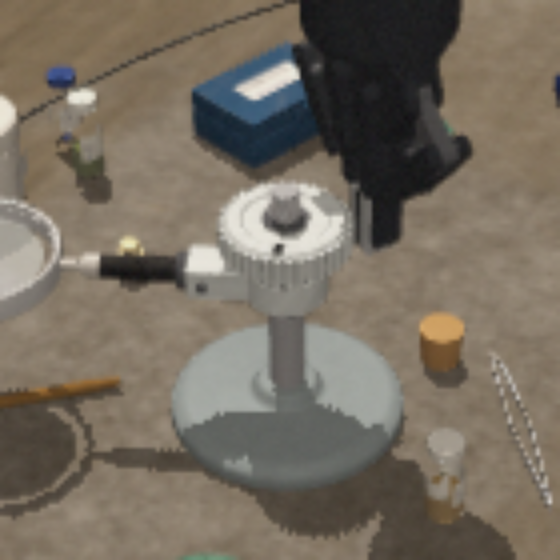

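```bash
sed -i 's/HX=.011/HX=.0065/' h.py; cat >> h.py <<'E'
def polar(cam,p,z,zs=.1326):
    k=calibration(cam);th=np.radians(np.arange(0,360,2));rs=np.array([.020,.022,.024,.026,.028])
    X=np.stack([C[0]+rs[:,None]*np.cos(th),C[1]+rs[:,None]*np.sin(th),np.full((len(rs),len(th)),z)],-1)
    Y=X@k["R"].T+k["t"];u=Y[...,0]/Y[...,2]*k["K"][0,0]+k["K"][0,2];v=Y[...,1]/Y[...,2]*k["K"][1,1]+k["K"][1,2]
    g=cv2.remap(cv2.cvtColor(p,cv2.COLOR_RGB2GRAY),u.astype(np.float32),v.astype(np.float32),cv2.INTER_LINEAR,borderValue=255)
    return g
def index_ang(cam,p,z=.133):
    g=polar(cam,p,z).max(0)  # all radii dark
    d=np.where(g<90)[0]
    return [int(x) for x in d*2]
def look(z=.133,tag=None):
    out={}
    for c in ("wrist","scene","side"):
        p,_=get_image(c);out[c]=index_ang(c,p,z)
        if tag: cv2.imwrite(f"pics/{tag}_{c}.png",p[:,:,::-1])
    print("index",out);return out
E
python3 - <<'E'
from h import *
look()
orbit(10,20,.0022,z=.1128)
look(tag="d")
E
```

```text
index {'wrist': [], 'scene': [], 'side': [24, 26, 28, 30, 32, 34, 36, 38, 40, 42, 44, 46, 48, 50, 52, 54, 56, 58, 60, 62, 64, 66, 68, 70, 72, 74, 76, 78, 80, 82, 84, 86, 88, 90, 92, 94, 128, 130, 132, 134, 136, 138, 140, 142, 144, 146, 148, 150, 152, 154, 156, 158, 160, 162, 164, 166, 168, 170, 172, 174, 176, 178, 180, 182, 184, 186, 188, 190, 192, 194, 196, 198, 200, 202, 204, 206, 208, 210, 212, 214, 216, 218, 220]}
11 12.91 ang-139 inset 0.0022 fn 10.4 ft -4.5 fz 0.7 z0.1125
12 13.2 ang-130 inset 0.0018 fn 14.0 ft -2.8 fz -0.9 z0.1128
13 13.49 ang-120 inset 0.0009 fn 12.0 ft -0.7 fz -1.3 z0.1129
14 13.78 ang-110 inset 0.0003 fn 8.6 ft 0.2 fz -1.2 z0.1129
15 14.07 ang-101 inset 0.0001 fn 5.8 ft 2.3 fz -1.4 z0.1130
16 14.35 ang-94 inset 0.0002 fn 2.6 ft 1.2 fz -0.4 z0.1130
17 14.62 ang-87 inset 0.0008 fn 1.0 ft 0.1 fz 0.3 z0.1129
18 14.88 ang-79 inset 0.0015 fn -0.1 ft 0.6 fz 0.8 z0.1128
19 15.15 ang-72 inset 0.0024 fn 1.7 ft 0.2 fz 0.7 z0.1129
20 15.42 ang-65 inset 0.0031 fn 3.0 ft 0.5 fz -0.2 z0.1131
index {'wrist': [], 'scene': [], 'side': [50, 52, 54, 56, 58, 60, 62]}
```

```bash
python3 - <<'E'
import cv2,numpy as np
a=cv2.imread("pics/d_wrist.png");b=cv2.imread("pics/d_scene.png")[100:200,200:310];c=cv2.imread("pics/d_side.png")[160:260,230:340]
r=np.hstack([cv2.resize(x,(264,240)) for x in(b,c)])
a=cv2.resize(a,(528,360));cv2.imwrite("pics/d.png",np.vstack([a[:,:528],r]))
E
```

```text
(no output)
```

View pics/d.png

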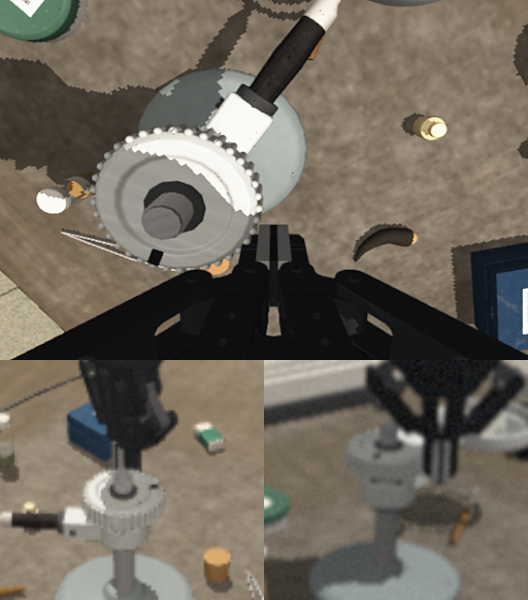

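```bash
cat >> h.py <<'E'
def polar2(cam,p,z):
    k=calibration(cam);th=np.radians(np.arange(0,360,2));rs=np.array([.024,.0255,.027])
    X=np.stack([C[0]+rs[:,None]*np.cos(th),C[1]+rs[:,None]*np.sin(th),np.full((len(rs),len(th)),z)],-1)
    Y=X@k["R"].T+k["t"];u=Y[...,0]/Y[...,2]*k["K"][0,0]+k["K"][0,2];v=Y[...,1]/Y[...,2]*k["K"][1,1]+k["K"][1,2]
    return cv2.remap(cv2.cvtColor(p,cv2.COLOR_RGB2GRAY),u.astype(np.float32),v.astype(np.float32),cv2.INTER_LINEAR,borderValue=255).mean(0)
def index_ang(cam,p,z=.133):
    d=np.where(polar2(cam,p,z)<80)[0]*2
    if len(d)==0:return []
    gr=np.split(d,np.where(np.diff(d)>4)[0]+1)
    return [(int(g.mean()),len(g)) for g in gr]
E
python3 - <<'E'
from h import *
for z in(.1326,.134):
    p=cv2.imread("pics/d_wrist.png")[:,:,::-1].copy();print(index_ang("wrist",p,z),polar2("wrist",p,z).astype(int)[::3])
    p=cv2.imread("pics/d_scene.png")[:,:,::-1].copy();print(index_ang("scene",p,z))
E
```

```text
[(218, 5)] [246 246 247 247 247 248 248 248 248 247 247 247 227 208 161 157 156 153
 150 151 156 153 148 152 151 148 149 153 149 144 145 145 150 150 150 152
  27  23 153 154 153 152 152 149 151 156 153 153 153 156 153 151 155 154
 143 242 244 247 247 246]
[(221, 4)]
[(219, 6)] [244 244 244 246 246 246 247 247 247 247 247 247 222 185 153 159 156 153
 152 153 157 154 153 156 153 154 153 158 150 148 150 152 155 155 155 154
  13  11 157 157 158 156 153 153 153 155 157 154 153 156 153 150 154 156
 151 238 240 245 244 242]
[(216, 5)]
```

```bash
python3 - <<'E'
from h import *
p=cv2.imread("pics/a_scene.png")[:,:,::-1].copy();print(index_ang("scene",p,.1326))
p=cv2.imread("pics/a_side.png")[:,:,::-1].copy();print(index_ang("side",p,.1326))
E
python3 - <<'E'
from h import *
orbit(20,30,.0035,z=.113,target=9)
look()
E
```

```text
[]
[]
21 15.82 ang-58 inset 0.0035 fn 4.5 ft 0.1 fz -0.6 z0.1132
22 16.08 ang-52 inset 0.0041 fn 6.3 ft -0.8 fz -1.1 z0.1134
23 16.34 ang-45 inset 0.0044 fn 6.8 ft 0.5 fz -1.5 z0.1136
24 16.6 ang-38 inset 0.0047 fn 9.3 ft -1.0 fz -1.3 z0.1138
25 16.85 ang-34 inset 0.0047 fn 9.1 ft -0.4 fz -2.2 z0.1138
26 17.1 ang-30 inset 0.0046 fn 9.2 ft 0.8 fz -2.3 z0.1138
27 17.35 ang-26 inset 0.0046 fn 7.1 ft -0.2 fz -1.8 z0.1139
28 17.6 ang-22 inset 0.0048 fn 8.2 ft 0.9 fz -1.5 z0.1139
29 17.86 ang-15 inset 0.0050 fn 8.2 ft 2.4 fz -0.9 z0.1138
30 18.12 ang-8 inset 0.0051 fn 6.4 ft 1.4 fz -0.0 z0.1138
index {'wrist': [(191, 26), (288, 65)], 'scene': [], 'side': []}
```

```bash
cat >> h.py <<'E'
def snap(tag):
    p,_=get_image("wrist");q,_=get_image("scene");s,_=get_image("side")
    print({c:index_ang(c,i,.134) for c,i in(("wrist",p),("scene",q),("side",s))})
    r=np.hstack([cv2.resize(x,(264,240)) for x in(q[100:200,200:310],s[160:260,230:340])])
    cv2.imwrite(f"pics/{tag}.png",np.vstack([cv2.resize(p,(528,360)),r])[:,:,::-1])
E
python3 -c "
from h import *
snap('e')"
```

```text
{'wrist': [(191, 26), (288, 67)], 'scene': [], 'side': []}
```

View pics/e.png

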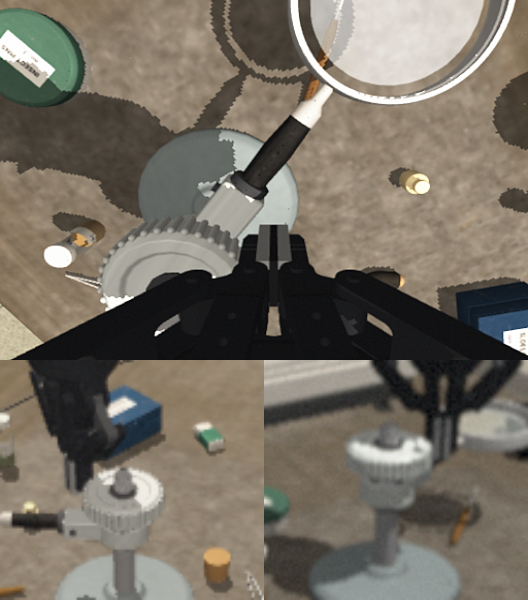

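```bash
python3 - <<'E'
from h import *
orbit(30,42,.0052,z=.1135,target=9)
snap('f')
E
```

```text
31 18.68 ang-2 inset 0.0052 fn 5.8 ft 1.1 fz -1.8 z0.1139
32 18.93 ang5 inset 0.0056 fn 6.8 ft 1.1 fz -2.4 z0.1140
33 19.18 ang12 inset 0.0059 fn 6.9 ft 1.0 fz -0.9 z0.1140
34 19.43 ang19 inset 0.0061 fn 9.0 ft -0.3 fz 0.0 z0.1141
35 19.68 ang27 inset 0.0061 fn 10.4 ft -2.8 fz -0.9 z0.1142
36 19.93 ang34 inset 0.0060 fn 12.2 ft -4.7 fz -0.6 z0.1143
37 20.18 ang41 inset 0.0055 fn 15.6 ft -4.8 fz 0.1 z0.1144
38 20.47 ang50 inset 0.0047 fn 17.8 ft -2.1 fz 1.7 z0.1143
39 20.76 ang60 inset 0.0036 fn 16.1 ft 1.7 fz 3.5 z0.1141
40 21.05 ang70 inset 0.0028 fn 12.9 ft 3.7 fz 4.9 z0.1139
41 21.34 ang79 inset 0.0023 fn 6.6 ft 3.8 fz 4.2 z0.1137
42 21.61 ang86 inset 0.0026 fn 6.0 ft 2.4 fz 2.9 z0.1134
{'wrist': [(56, 57), (174, 19), (311, 24), (358, 1)], 'scene': [(54, 55), (326, 33)], 'side': []}
```

View pics/f.png

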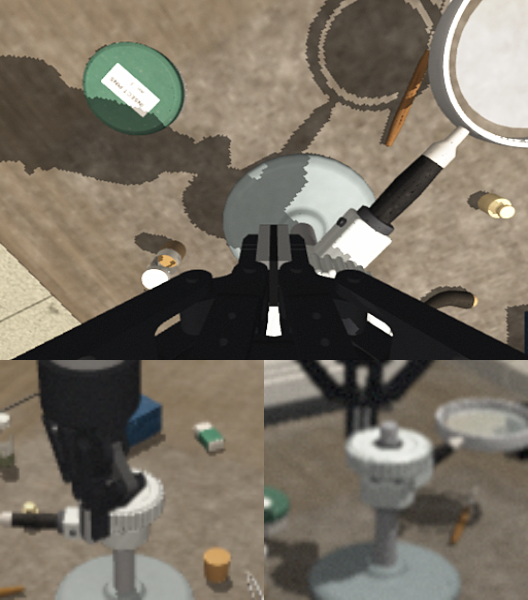

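```bash
python3 - <<'E'
from h import *
orbit(42,54,.0028,z=.1145,target=9)
snap('g')
E
```

```text
43 22.02 ang93 inset 0.0028 fn 6.5 ft 1.1 fz 1.6 z0.1138
44 22.28 ang101 inset 0.0031 fn 4.4 ft 0.7 fz 0.3 z0.1138
45 22.54 ang108 inset 0.0037 fn 5.9 ft 0.9 fz -0.4 z0.1138
46 22.8 ang115 inset 0.0041 fn 6.7 ft 0.7 fz 1.0 z0.1138
47 23.06 ang122 inset 0.0044 fn 7.6 ft -0.1 fz 1.9 z0.1138
48 23.32 ang128 inset 0.0045 fn 8.3 ft -0.3 fz 1.6 z0.1138
49 23.57 ang135 inset 0.0046 fn 8.4 ft -0.5 fz 2.7 z0.1137
50 23.83 ang142 inset 0.0047 fn 8.9 ft -1.2 fz 3.7 z0.1137
51 24.08 ang146 inset 0.0047 fn 9.2 ft -0.9 fz 3.4 z0.1137
52 24.33 ang150 inset 0.0047 fn 8.9 ft -0.5 fz 2.7 z0.1137
53 24.58 ang154 inset 0.0047 fn 8.3 ft -0.6 fz 3.6 z0.1136
54 24.83 ang158 inset 0.0048 fn 8.0 ft 0.0 fz 2.3 z0.1137
{'wrist': [(161, 6), (223, 34)], 'scene': [(157, 6), (231, 60)], 'side': []}
```

View pics/g.png

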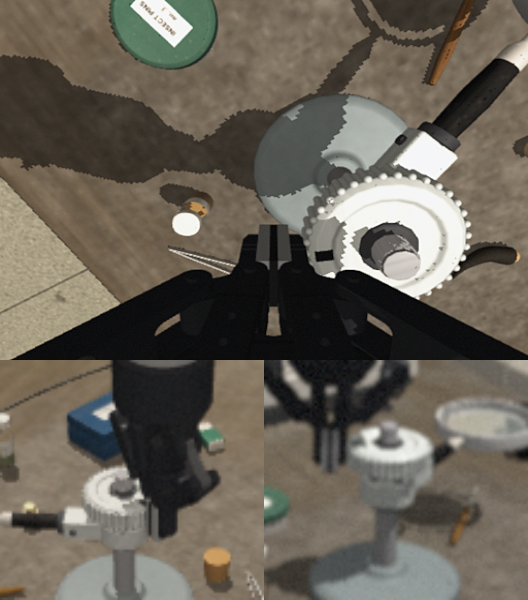

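```bash
python3 - <<'E'
from h import *
orbit(54,66,.0049,z=.1155,target=9)
print({c:index_ang(c,get_image(c)[0],.1355) for c in("wrist","scene")})
orbit(66,76,.0030,z=.1155,target=9)
snap('h')
E
```

```text
55 25.24 ang165 inset 0.0049 fn 7.6 ft 0.2 fz -0.9 z0.1142
56 25.5 ang172 inset 0.0051 fn 7.3 ft -0.0 fz -1.1 z0.1143
57 25.75 ang178 inset 0.0053 fn 6.8 ft -0.4 fz -1.4 z0.1144
58 26.0 ang-175 inset 0.0056 fn 7.0 ft -0.7 fz -1.2 z0.1144
59 26.25 ang-168 inset 0.0058 fn 7.2 ft -0.1 fz -0.8 z0.1145
60 26.5 ang-161 inset 0.0060 fn 8.4 ft -1.1 fz -0.9 z0.1145
61 26.75 ang-153 inset 0.0061 fn 9.3 ft -3.7 fz -0.2 z0.1144
62 27.0 ang-146 inset 0.0061 fn 12.7 ft -5.4 fz -0.5 z0.1144
63 27.25 ang-139 inset 0.0056 fn 16.2 ft -6.7 fz 0.3 z0.1146
64 27.54 ang-130 inset 0.0047 fn 17.5 ft -2.6 fz -1.5 z0.1150
65 27.83 ang-120 inset 0.0037 fn 14.6 ft -0.6 fz -4.3 z0.1152
66 28.12 ang-110 inset 0.0030 fn 11.9 ft 1.5 fz -3.0 z0.1153
{'wrist': [(282, 5)], 'scene': []}
67 28.52 ang-101 inset 0.0030 fn 6.0 ft 1.4 fz -3.1 z0.1154
68 28.77 ang-94 inset 0.0034 fn 6.2 ft 1.2 fz -2.6 z0.1157
69 29.03 ang-87 inset 0.0037 fn 5.7 ft -0.2 fz -1.7 z0.1158
70 29.29 ang-79 inset 0.0041 fn 4.9 ft 0.3 fz -1.5 z0.1161
71 29.55 ang-72 inset 0.0046 fn 5.7 ft -1.0 fz -1.5 z0.1163
72 29.81 ang-65 inset 0.0051 fn 5.8 ft -0.4 fz -1.0 z0.1164
73 30.06 ang-58 inset 0.0055 fn 6.6 ft -0.9 fz -2.2 z0.1165
74 30.31 ang-52 inset 0.0058 fn 7.4 ft 0.9 fz -1.4 z0.1167
75 30.56 ang-45 inset 0.0060 fn 8.0 ft -0.1 fz -1.7 z0.1169
76 30.81 ang-38 inset 0.0061 fn 7.5 ft -0.7 fz -1.6 z0.1170
{'wrist': [(13, 6), (258, 35)], 'scene': [], 'side': []}
```

View pics/h.png

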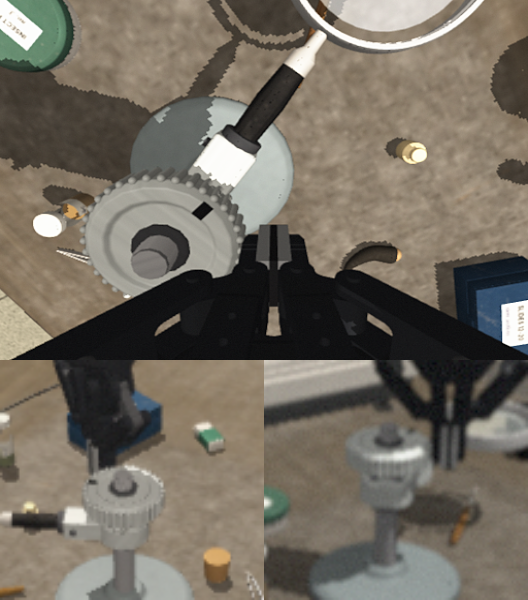

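```bash
python3 - <<'E'
from h import *
i,ins=orbit(76,81,.0062,z=.1165,target=9)
o,m=PTS[i];p=C+o+m*.012
move_linear([*p,.1165],max_speed=.06)
print(read_state()["wrist_force"])
move_linear([*(p+m*.02),.19],max_speed=.15)
# hop to ACW side
th=np.radians(24.5);yaw=th+np.pi
q=(R.from_euler('z',yaw)*R.from_euler('x',np.pi)).as_quat()
e=np.array([np.cos(th),np.sin(th)]);t=np.array([-e[1],e[0]])
movep([*(C+e*.088+t*.052),.20],q)
print(read_state()["clock"],read_state()["joints"].round(2));np.save("f1.npy",read_state()["wrist_force"])
p,d=get_image("wrist");W=cloud("wrist",d);print(index_ang("wrist",p,.1366));cv2.imwrite("pics/i.png",p[:,:,::-1])
r=np.hypot(W[...,0]-C[0],W[...,1]-C[1]);mk=(r>.014)&(r<.033)&(W[...,2]>.12);print('ringtop z',mk.sum(),np.nanmedian(W[mk][:,2]))
mk=(r>.06)&(r<.097)&(W[...,2]>.09)&(W[...,2]<.108);L=W[mk];mm=np.median(L[:,:2],0)-C;print('handle',len(L),np.degrees(np.arctan2(mm[1],mm[0])))
q2,d2=get_image("scene");W2=cloud("scene",d2);r=np.hypot(W2[...,0]-C[0],W2[...,1]-C[1]);mk=(r<.033)&(r>.014)&(W2[...,2]>.12);print('scene z',np.nanmedian(W2[mk][:,2]))
W0=np.load("W_scene.npy");r=np.hypot(W0[...,0]-C[0],W0[...,1]-C[1]);mk=(r<.033)&(r>.014)&(W0[...,2]>.12);print('scene z0',np.nanmedian(W0[mk][:,2]),index_ang("scene",q2,.1366))
E
```

```text
77 31.21 ang-34 inset 0.0062 fn 9.9 ft -0.2 fz -4.5 z0.1174
78 31.46 ang-30 inset 0.0061 fn 9.8 ft 0.4 fz -3.8 z0.1175
79 31.71 ang-26 inset 0.0060 fn 9.2 ft 0.1 fz -4.3 z0.1175
80 31.96 ang-22 inset 0.0060 fn 8.7 ft 1.2 fz -3.6 z0.1175
81 32.21 ang-15 inset 0.0060 fn 6.6 ft 1.1 fz -1.9 z0.1174
[0.67916148 0.28081227 0.6796649 ]
35.375 [-0.38  0.54  0.22  1.25 -0.   -0.81]
[(47, 4)]
ringtop z 8016 0.13524302962275658
handle 807 24.443560596622625
scene z 0.1343149174481171
scene z0 0.13008100573721038 []
```

View pics/i.png

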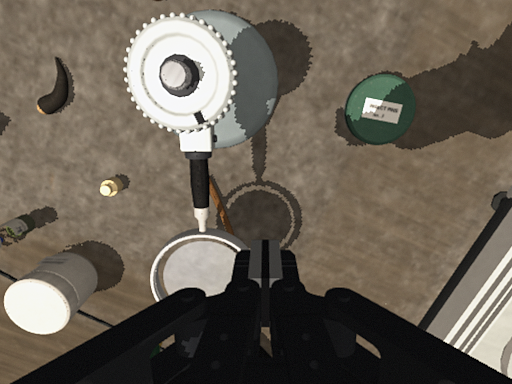

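```bash
cat >> h.py <<'E'
def pose(thd,off,z,r=.085):
    th=np.radians(thd);e=np.array([np.cos(th),np.sin(th)]);t=np.array([-e[1],e[0]])
    return [*(C+e*r+t*off),z],(R.from_euler('z',th+np.pi)*R.from_euler('x',np.pi)).as_quat()
E
python3 - <<'E'
from h import *
p,q=pose(24.5,.052,.20);f1=np.load("f1.npy")
p,q=pose(24.5,.052,.089)
print(move_linear(p,q,max_speed=.12,threshold=8));s=read_state();print(s["clock"],s["position"],s["wrist_force"]-f1)
f1=s["wrist_force"].copy();np.save("f1.npy",f1)
p,q=pose(24.5,.028,.089);move_linear(p,q,max_speed=.08)
for th in np.arange(24.5,-54,-7):
    p,q=pose(th,.0215,.089);move_linear(p,q,max_speed=.06)
    s=read_state();F=s["wrist_force"]-f1;a=np.radians(th);t=np.array([-np.sin(a),np.cos(a)]);print(th,round(s["clock"],2),"ft %.1f |F| %.1f z %.4f"%(F[:2]@t,np.linalg.norm(F),s["position"][2]))
    if np.linalg.norm(F)>9: print("STOP");break
p,d=get_image("wrist");cv2.imwrite("pics/j.png",p[:,:,::-1])
E
```

```text
False
36.55 [ 0.62617863 -0.25272678  0.08993994] [ 0.15844754 -0.53005703 -0.08560833]
24.5 37.26 ft -0.0 |F| 0.2 z 0.0890
17.5 37.58 ft -0.3 |F| 0.7 z 0.0889
10.5 37.91 ft 0.4 |F| 0.9 z 0.0889
3.5 38.23 ft -0.1 |F| 0.2 z 0.0890
-3.5 38.56 ft -0.1 |F| 1.8 z 0.0890
-10.5 38.88 ft -0.2 |F| 1.7 z 0.0890
-17.5 39.21 ft -0.4 |F| 0.6 z 0.0890
-24.5 39.53 ft -0.9 |F| 1.5 z 0.0890
-31.5 39.86 ft -0.2 |F| 1.1 z 0.0890
-38.5 40.18 ft -0.1 |F| 0.8 z 0.0890
-45.5 40.51 ft -0.6 |F| 1.0 z 0.0890
-52.5 40.83 ft -1.2 |F| 1.5 z 0.0890
```

View pics/j.png

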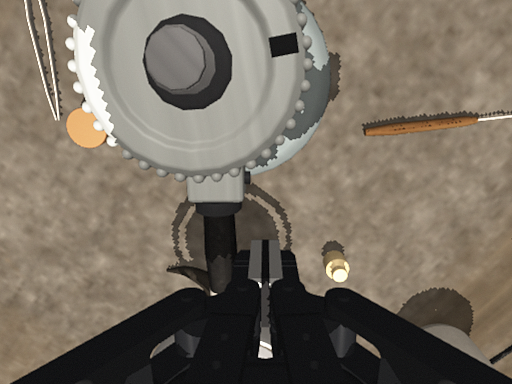

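```bash
cat >> h.py <<'E'
def armang(W):
    r=np.hypot(W[...,0]-C[0],W[...,1]-C[1]);mk=(r>.058)&(r<.08)&(W[...,2]>.094)&(W[...,2]<.106);L=W[mk]
    a=np.degrees(np.arctan2(L[:,1]-C[1],L[:,0]-C[0]));return len(L),np.percentile(a,[5,50,95]).round(1)
E
python3 - <<'E'
from h import *
for c in("wrist","side"):
    p,d=get_image(c);print(c,armang(cloud(c,d)))
for th in (-58,-63):
    p,q=pose(th,.0215,.089);move_linear(p,q,max_speed=.03);print(read_state()["clock"])
pause(.3);p,d=get_image("wrist");print(armang(cloud("wrist",d)))
p,q=pose(-63,.055,.089);move_linear(p,q,max_speed=.06)
p[2]=.24;move_linear(p,q,max_speed=.15)
p,d=get_image("wrist");W=cloud("wrist",d);print(armang(W),index_ang("wrist",p,.1366));cv2.imwrite("pics/k.png",p[:,:,::-1])
p,d=get_image("side");W=cloud("side",d);print(armang(W),read_state()["clock"]);cv2.imwrite("pics/k_s.png",p[:,:,::-1])
E
```

```text
wrist (1855, array([-56.9, -49.5, -34.3]))
side (73, array([-61. , -57.3, -44.5]))
41.4167
41.825
(1835, array([-67. , -59.7, -44.8]))
(376, array([-67.3, -61.8, -57.2])) [(47, 6)]
(68, array([-70.9, -67.7, -62.8])) 44.1417
```

View pics/k.png

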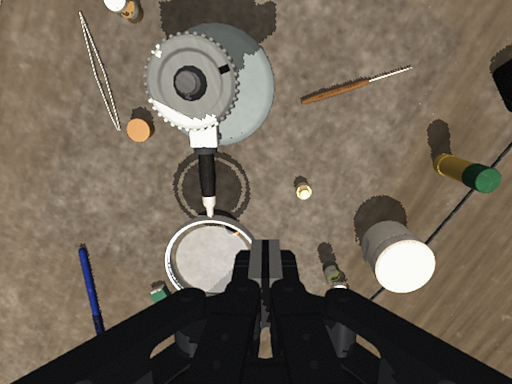

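View pics/k_s.png

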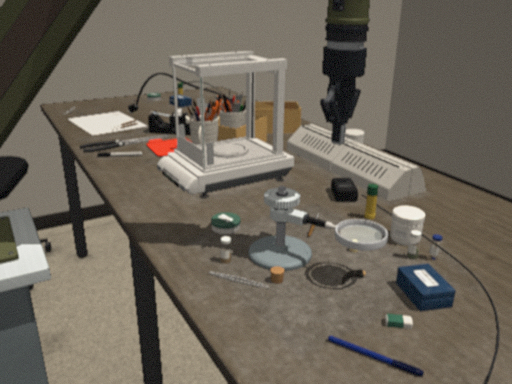

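```bash
python3 - <<'E'
from h import *
for c in("wrist","side","scene"):
    p,d=get_image(c);W=cloud(c,d)
    r=np.hypot(W[...,0]-C[0],W[...,1]-C[1]);mk=(r>.118)&(r<.225)&(W[...,2]>.096)&(W[...,2]<.107)&(W[...,1]<-.38);L=W[mk]
    if len(L): x,e=circ(L,.044);print(c,len(L),x,e,cv2.minEnclosingCircle((L[:,:2]*1000).astype(np.float32)))
    for n in("claw",):
        for q in recognise(c,n)[:1]:print(n,q["location"],q["confidence"])
a=cv2.imread("pics/a_side.png").astype(int);b=get_image("side")[0][:,:,::-1].astype(int)
D=np.abs(a-b).max(2)>60
for n,(u,v) in dict(claw=(353,275),vial=(226,250),cork=(277,275),forceps=(238,279),weight=(354,245),tin=(226,221)).items(): print(n,D[v-10:v+10,u-10:u+10].sum())
s=read_state();print(s["clock"],s["qd"].round(3))
E
```

```text
wrist 3553 [ 0.60658691 -0.47291458] 0.016194704616886563 ((645.10009765625, -480.98822021484375), 46.84136962890625)
claw [0.6443, -0.4669, 0.0095] 0.64
side 1031 [ 0.64477823 -0.48386746] 0.016291515510919487 ((645.575439453125, -483.2423095703125), 48.93345642089844)
scene 441 [ 0.64766062 -0.48084305] 0.017375668335272543 ((649.8604125976562, -479.5057067871094), 48.74542999267578)
claw 1
vial 0
cork 0
forceps 0
weight 146
tin 11
44.4917 [-0.002 -0.001  0.002 -0.001 -0.002 -0.001]
```

```bash
python3 -c "
from station import *
hand_in()
print(read_state()['clock'])"
```

```text
the job is handed in; nothing more can be done
the job is handed in; nothing more can be done
```

I loosened the ring to about two turns, swung the freed arm over the claw and handed the job in. The clock stood at 44.5 s at the last check before that, and no verdict was reported.

- **Ring:** I rolled the closed fingertip about 1.5 times round the rim, pressing at up to about 18 N. Its index line stands at 47°, which makes about 2.06 turns open, taking the start direction of the line as along the arm. The ring's rise of 4.2 mm agrees, at about 2.1 turns. The line had not moved after the arm was swung.
- **Arm:** I pushed it clockwise by the handle with under 2 N measured, then backed the finger off and raised it clear. The lens centre measures about (0.646, -0.481) m and the claw's middle about (0.641, -0.475) m, so they are about 8 to 9 mm apart, against the 22 mm allowed. Images taken after I backed off put the arm at about -62° (wrist) and -68° (side); the side view had few depth points there. I did not measure the joint speeds.
- **Bystanders:** In the side view the claw, vial, cork and forceps look unchanged from the start. The tin spot differed by a few pixels. The weight was partly hidden by the lens in that view, but the wrist view shows it standing. The needle was only seen in pictures and looked undisturbed.
- **Checks that were less clean:** The fixed-radius circle fits to the lens had large residuals (about 16 mm), and the wrist one was clearly wrong. I relied on the enclosing circles instead, which agreed across the three cameras to about 5 mm.

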